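# Balance the vial rack on the platform shaker and switch it on

## Task

Slide the vial rack to the middle of the shaker's platform, midway between the two retaining bars and midway between the platform's other two edges, with its long sides square across from bar to bar, so that the load is balanced; keep it flat on the mat. Then turn the shaker's rotary switch clockwise from off until it clicks home in the on position. Leave everything else standing where it is.

Things in the scene. Friction and masses are not known exactly. Their poses are not given: they have to be found in the camera images.
- shaker: White platform shaker, fixed. Origin on the bench below the platform's centre; z up, y from bar to bar towards the console strip, x away from the robot. Housing x -140 to 140, y -165 to 265 mm, top z 85 mm; aluminium platform x -130 to 130, y -160 to 160 mm. Console strip with the rotary switch: flat, z 85 mm, y 172 to 258 mm
- platform_centre (a point): Centre of the platform, on top of its black rubber mat, 105 mm above the bench; the rack's centre belongs here. Axes as the shaker's
- bar_plain_end (a point): Middle of the retaining bar at the end without the switch (shaker y -150 mm): a fixed steel rod 10 mm thick, 220 mm long along the shaker's x, on two posts, its top 23 mm above the mat. The platform edges at x -130 and +130 mm have no bar
- bar_switch_end (a point): Middle of the other, equal retaining bar, beside the console strip (shaker y +150 mm)
- rack: White vial rack on the mat, off centre towards the robot and askew. Block 96 (its x) x 140 (its y) x 32 mm tall, plain sides; amber black-capped vials fixed in it stick up to 49 mm. 0.35 to 0.7 kg. Origin: centre of its underside. Too wide to grasp: push it by its sides; it stops when pushing stops. Belongs with its y along the shaker's y, either way round
- switch (a joint): Rotary switch on the console strip. 0 = off detent; 1.047 rad (60 degrees) clockwise seen from above = on detent, with end stops there. An over-centre spring holds it in either and snaps it over past half way; about 0.15 N m to turn. Starts off
- switch_grip (a point): Point on the switch's vertical axis, 109 mm above the bench. The black bar handle is 70 mm long, 14 mm wide, from 95 to 121 mm above the bench, centred on this axis; under it a disc 48 mm across reaches up to 97 mm and one 80 mm across to 89 mm. This point's x axis runs along the bar and turns with it; off: along the shaker's x
- reagent_bottle: Bystander: amber reagent bottle with a black cap, 68 mm across, 125 mm tall, on the bench beside the shaker. Origin at the centre of its underside
- wide_jar: Bystander: white wide-mouth jar, 72 mm across, 85 mm tall, on the bench beside the shaker. Origin at the centre of its underside
- beaker: Bystander: glass beaker, 70 mm across, 90 mm tall, on the bench beside the shaker. Origin at the centre of its underside
- tip_box: Bystander: blue pipette-tip box with a clear lid, 82 x 122 x 64 mm tall, on the bench beyond the switch end of the shaker. Origin at the centre of its underside
- spare_rack: Bystander: smaller vial rack, 62 x 80 x 49 mm tall, on the bench past the end of the shaker without the switch; not to be used. Origin at the centre of its underside
- sample_bottle: Bystander: small amber sample bottle, 28 mm across, 52 mm tall, standing on the shaker's console strip about 115 mm from the switch. Origin at the centre of its underside
- lab_spatula: Bystander: thin steel lab spatula, 195 mm long, lying on the bench. Origin at the centre of its underside
Things that resemble listed ones, but are neither listed nor needed, are in the scene too. Leave any red or yellow look-alike of the rack alone.

How it is judged (in metres and radians):
On the way, in this order (a step that is already met when the one before it is completed fails the run):
1. with the switch still off, the rack is centred and square on the platform (horizontal distance between rack and platform_centre below 0.01 m and angle between the y axis of rack and the y axis of shaker, either way round below 0.12 rad and angle between rack's own z axis and vertical below 0.06 rad and z of rack in the frame of platform_centre below 0.004 m and linear speed of rack below 0.01 m/s and value of joint switch below 0.25 rad), for 0.2 s.
2. the switch is turned to on (value of joint switch above 0.95 rad), for 0.2 s.
At the end, for the whole second after the job is handed in: The rack lies flat and still on the mat, its centre within 10 mm of the platform's centre and its long axis within 7 degrees (0.12 rad) of the bar-to-bar direction, and the switch is in its on detent (above 0.95 rad); it was centred before the switch was turned (horizontal distance between rack and platform_centre below 0.01 m and angle between the y axis of rack and the y axis of shaker, either way round below 0.12 rad and angle between rack's own z axis and vertical below 0.06 rad and z of rack in the frame of platform_centre below 0.004 m and linear speed of rack below 0.01 m/s and value of joint switch above 0.95 rad); the robot touches nothing.
It fails at once if the rack is tipped by more than 15 degrees or lifted off the mat by 15 mm (angle between rack's own z axis and vertical above 0.26 rad or z of rack in the frame of platform_centre above 0.015 m).
It fails at once if the sample bottle on the console strip is pushed by more than 25 mm or knocked over (distance of sample_bottle from where it was at the start of the episode above 0.025 m or angle between sample_bottle's own z axis and vertical above 0.5 rad).
It fails at once if the reagent bottle, jar or beaker is pushed by more than 25 mm or knocked over (distance of any of reagent_bottle, wide_jar, beaker from where it was at the start of the episode above 0.025 m or angle between any of reagent_bottle, wide_jar, beaker's own z axis and vertical above 0.5 rad).
It fails at once if the tip box, spare rack or spatula is pushed by more than 25 mm or knocked over (distance of any of tip_box, spare_rack, lab_spatula from where it was at the start of the episode above 0.025 m or angle between any of tip_box, spare_rack's own z axis and vertical above 0.5 rad).
It also fails if it takes over 64 s, if anything falls off the work surface, if the arm or the gripper's body presses on something with over 40 N, if the wrist force passes 120 N, or if a joint passes its speed limit or range.

## Robot

A 6-joint arm with a two-finger parallel gripper is mounted at the origin on the work surface. World frame = base frame: x ahead of the robot, y to its left, z up, the work surface at z = 0. Lengths are in mm, angles in degrees, forces in N, time in s.
With the tool pointing down it reaches from about 350 to 850 mm from the base axis. Payload 8.1 kg.
Tool frame: the origin (TCP) lies midway between the tips of the shut fingers; the grasp point (between the pads) lies 19 mm behind it; z points along the fingers, y is the line along which they close (so a half turn about z gives the same grasp; the last joint's range is limited). The gripper opens to 85 mm and grips with 20 to 120 N. Pads are 22 mm wide; open, the fingers measure 114 mm over their backs; the gripper's body (76 mm by 85 mm) begins 54 mm behind the grasp point. The pads swing forward as they close: fully open they stand 13 mm farther back than shut.
Start: joints at [-4.893, 7.471, 85.268, -0, 87.261, -4.893], TCP at [600.004, 0.022, 231.292] pointing down, gripper open.
Joint ranges: [-169.43, 169.43], [-51.17, 129.36], [1.28, 143.12], [-76.62, 256.62], [0, 156.53], [-152.29, 152.29]. Speed limits (degrees/s): [136.94, 136.94, 159.86, 180, 180, 180].

## Interface

Orientations are given as [roll, pitch, yaw] about the fixed x, y, z axes, in that order (R = Rz(yaw) Ry(pitch) Rx(roll)).
In Python, from bench import sensors, optics, r gives the robot as it stands.
- The arm moves only by the tool apply_moves, never from a script. Its argument "targets" is a list of rows, each a list of 7 numbers: the shift along the tool's x, y, z in mm, then the turn, a rotation vector about the tool's x, y, z in rad, then the closure, from 0 (fully open) to 1 (shut). In form: [[x, y, z, wx, wy, wz, claw], ...]. A call has 1 to 20 rows; each row shifts and turns the commanded pose from where the row before left it, along the tool's axes as they then stand; what a row does not reach is not made up. A row lasts 1/8 s, in which the tool goes at most 62.5 mm and 10.7 degrees, less where a joint would pass 70% of its speed; a pose out of reach is approached as far as the arm can. A call is refused whole if a number of a shift passes 62.5 or a number of a turn 0.188, either way. A call with a gripper value outside its range is refused whole. The fingers move at their own pace and stop on an object; "force" is the grip in N (left out, the last holds). Time passes only in rows, so rows that do not move let the fingers close. It gives the time, the measured TCP pose, the force, the opening and the grip force at its end, in the units of the state.
- sensors.sense(): the state, without advancing time (a new reading comes with each control period).
- optics.snapshot(name): name is "scene" or "side" or "wrist"; returns the picture (400x640x3 uint8, red, green, blue); there is no depth.
- optics.get_calibration(name): a dict with "camera_matrix" (3x3 intrinsics, pixels), "dist_coeffs" ([k1, k2, p1, p2, k3] as OpenCV has them; the pictures are not rectified), "pose" (4x4, takes a point from camera to world coordinates). Camera axes: x right, y down, z forward; pixel columns grow to the right and rows downward; lengths in mm; the calibration is good to about 2 mm. A picture is of the moment at which its call begins: read the wrist's pose just before it. get_calibration takes no time and is no camera call; for the wrist camera it gives the pose at the moment of the call.
- r.hand_in(): hands the job in; it is judged then, once.
The state is a dict: "time": time; "joint_pos": joint angles; "qd": joint speeds; "joint_efforts": joint torques, N m; "tool_pos": TCP position; "tcp_rot": TCP orientation; "ft_force": force on the tool from outside, world axes, zero at the start; "wrist_torque": the same for the moment, N m; "finger_gap": finger opening in mm; "grip_force": force on a finger pad.
Only numpy, scipy, OpenCV 4.12 (cv2) and the standard library are available. Lean on these libraries where they do the work, as an engineer would, in place of code of your own. Each camera call takes 0.05 s, during which the arm holds its last target. There are 200 camera calls.

## Working session

There is one attempt and no reset: what is moved stays moved. The work goes in short steps, Python scripts to look and compute and a tool call to move; the robot and the scene stay as the last step left them, time stands still between calls to the robot, and variables do not carry over. Pictures are saved under pics/ and viewed, at most 10 in all, crops included, and the job is handed in when it is done.

Besides the shell and the picture viewer there is one more tool, called after "Emit:" as name([rows], argument=value, ...), one row to a line, values as JSON. apply_moves: Moves the arm, as the interface text tells. Its arguments: {"type":"object","properties":{"targets":{"type":"array"},"force":{"type":"number"}},"required":["targets"]}

```bash
ls; mkdir -p pics
python3 - <<'E'
from bench import sensors, optics, r
import cv2
print(sensors.sense())
for n in("scene","side","wrist"):
    im=optics.snapshot(n); c=optics.get_calibration(n); print(n,c)
    cv2.imwrite(f"pics/{n}0.png",im[:,:,::-1])
E
```

```text
pics
{'time': 0.0, 'joint_pos': array([-4.89363167e+00,  7.51478937e+00,  8.53332016e+01,  4.43902824e-04,
        8.72621191e+01, -4.89307269e+00]), 'qd': array([-0.12217263,  0.05219583,  0.04937809, -0.01963447, -0.03914644,
       -0.01717347]), 'joint_efforts': array([-1.90700346e-03, -5.69404185e+01, -5.00557995e+01, -2.19391650e-04,
        1.44415747e-02,  7.24149572e-05]), 'tool_pos': array([5.99417306e+02, 6.90740071e-02, 2.30210180e+02]), 'tcp_rot': array([-1.79890329e+02, -9.83373301e-03,  8.99994100e+01]), 'ft_force': array([-0.95118983,  0.27893092,  0.28769055]), 'wrist_torque': array([-0.01821445, -0.0325623 ,  0.01435438]), 'grip_force': 0.0, 'finger_gap': 85.40264768107464}
scene {'camera_matrix': array([[505.48636989,   0.        , 310.54160023],
       [  0.        , 505.48636989, 200.54248195],
       [  0.        ,   0.        ,   1.        ]]), 'dist_coeffs': array([-0.09523603,  0.        ,  0.        ,  0.        ,  0.        ]), 'pose': array([[ 7.29434358e-01,  4.90898847e-01, -4.76386229e-01,
         1.20144615e+03],
       [ 6.84044609e-01, -5.20496613e-
[... 743 characters left out ...]

       [ 0.00000000e+00,  0.00000000e+00,  0.00000000e+00,
         1.00000000e+00]])}
wrist {'camera_matrix': array([[360.16811931,   0.        , 319.68426661],
       [  0.        , 360.16811931, 198.90764092],
       [  0.        ,   0.        ,   1.        ]]), 'dist_coeffs': array([-0.0161419,  0.       ,  0.       ,  0.       ,  0.       ]), 'pose': array([[ 9.99999360e-01,  6.49732148e-04, -9.25692223e-04,
         5.99652878e+02],
       [ 3.68821837e-04, -9.61110484e-01, -2.76163904e-01,
         7.05982392e+01],
       [-1.06912507e-03,  2.76163386e-01, -9.61110109e-01,
         3.73455421e+02],
       [ 0.00000000e+00,  0.00000000e+00,  0.00000000e+00,
         1.00000000e+00]])}
```

View pics/scene0.png

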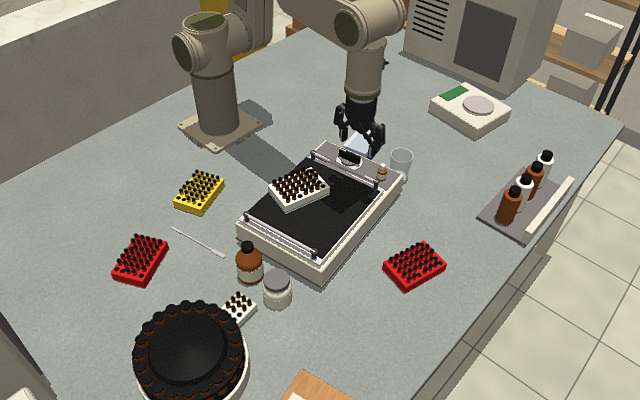

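View pics/wrist0.png

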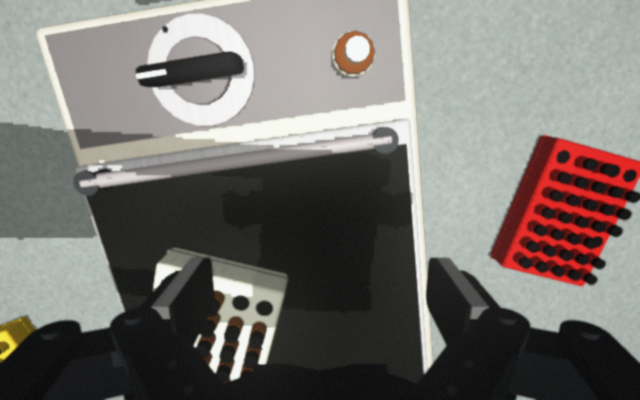

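The white rack at scene (298,188), on the shaker's mat, is the target. The red racks at (140,260) and (415,265) and the yellow one at (199,192) are look-alikes. The small white one at (238,308) is the spare rack. In the wrist view the switch is at about (195,70) and the rack's end at (220,270). I'll back off to see the whole rack.

Emit:
apply_moves([
  [-45, 0, -40, 0, 0, 0, 0],
  [-45, 0, -40, 0, 0, 0, 0],
  [-45, 0, -40, 0, 0, 0, 0],
  [-45, 0, -40, 0, 0, 0, 0],
  [0, 0, 0, 0, 0, 0, 0],
  [0, 0, 0, 0, 0, 0, 0],
  [0, 0, 0, 0, 0, 0, 0],
])

```text
time: 1.02
tool_pos: [599.7, -178.6, 389.3]
tcp_rot: [-179.8, -0.1, 90.1]
ft_force: [-0.6, 0.6, -0.5]
finger_gap: 85.2
grip_force: 0.0
```

Run:
```python
from bench import sensors, optics, r
import cv2,pickle
s=sensors.sense(); c=optics.get_calibration("wrist"); im=optics.snapshot("wrist")
print(s["tool_pos"],s["tcp_rot"]); pickle.dump(c,open("c1.pkl","wb"))
cv2.imwrite("pics/w1.png",im[:,:,::-1])
cv2.imwrite("pics/w1b.png",cv2.resize(im[:,:,::-1],(800,500),interpolation=cv2.INTER_CUBIC))
```

```text
[ 599.69413944 -178.62749071  389.32878667] [-1.79840400e+02 -7.93323290e-02  9.00777854e+01]
```

View pics/w1b.png

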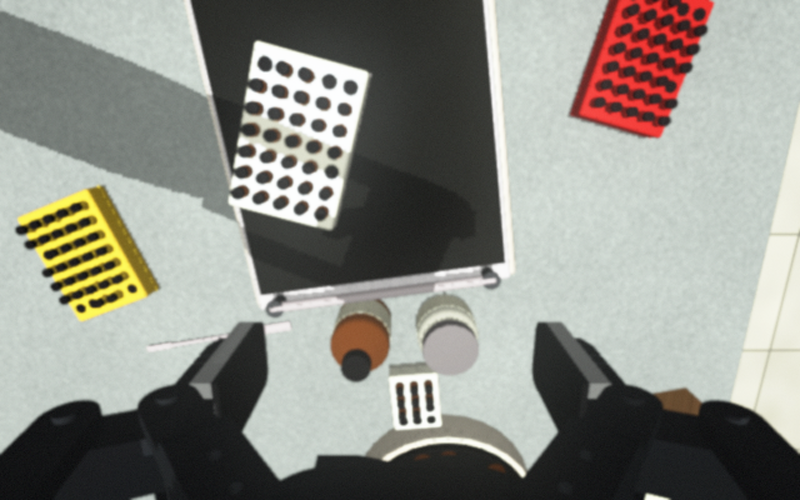

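The rack's top corners are at about (256,42), (369,73), (333,229) and (230,205) in this 1.25x view. The plain-end bar runs from (275,306) to (492,280). The reagent bottle, jar and spare rack lie beyond that end. I'll fit the model poses and check them with an overlay.

```bash
cat > h.py <<'E'
import numpy as np, cv2, pickle
from scipy.optimize import least_squares
def proj(c,P):
    T=np.linalg.inv(c["pose"]); rv=cv2.Rodrigues(T[:3,:3])[0]
    return cv2.projectPoints(np.float64(P).reshape(-1,1,3),rv,T[:3,3],c["camera_matrix"],np.float64(c["dist_coeffs"]))[0][:,0]
def xf(p,L):
    L=np.float64(L); a=p[2]; R=np.array([[np.cos(a),-np.sin(a)],[np.sin(a),np.cos(a)]])
    return np.c_[L[:,:2]@R.T+p[:2],L[:,2]]
def fit(obs,p0):
    f=lambda p:np.concatenate([(proj(c,xf(p,L))-uv).ravel() for c,L,uv in obs])
    s=least_squares(f,p0,loss="soft_l1"); return s.x,s.fun.round(1)
def ray(c,uv,z):
    n=cv2.undistortPoints(np.float64(uv).reshape(-1,1,2),c["camera_matrix"],np.float64(c["dist_coeffs"]))[:,0]
    d=np.c_[n,np.ones(len(n))]@c["pose"][:3,:3].T; o=c["pose"][:3,3]
    return o+d*((z-o[2])/d[:,2])[:,None]
RT=[(-48,70,137),(48,70,137),(48,-70,137),(-48,-70,137)]
E
cat > a.py <<'E'
from h import *
c1=pickle.load(open("c1.pkl","rb"))
c0=dict(c1); c0["pose"]=np.array([[ 9.99999360e-01,  6.49732148e-04, -9.25692223e-04,5.99652878e+02],[ 3.68821837e-04, -9.61110484e-01, -2.76163904e-01,7.05982392e+01],[-1.06912507e-03,  2.76163386e-01, -9.61110109e-01,3.73455421e+02],[0,0,0,1]])
pickle.dump(c0,open("c0.pkl","wb"))
S,f=fit([(c0,[(-107,150,123),(107,150,123)],np.array([(88,182),(385,140)])),
 (c1,[(-107,-150,123),(107,-150,123)],np.array([(276,305),(491,278)])*.8)],[571,-123,.14]); print("shaker",S.round(3),f)
K,f=fit([(c1,RT,np.array([(256,42),(369,73),(333,229),(230,205)])*.8)],[520,-100,-.2]); print("rack",K.round(3),f)
sw=ray(c0,[(201,69)],89)[0]; hd=ray(c0,[(137,75),(243,62),(190,68.5)],121); bt=ray(c0,[(357,47)],137)
print("switch",sw,"handle",hd,np.degrees(np.arctan2(*(hd[1]-hd[0])[1::-1])),"cap",bt)
def ov(im,c,s=2):
    im=cv2.resize(im,None,fx=s,fy=s,interpolation=cv2.INTER_CUBIC)
    for p,L,col in [(S,[(-130,-160,100),(130,-160,100),(130,160,100),(-130,160,100)],(0,255,0)),(S,[(-110,-150,128),(110,-150,128)],(255,255,0)),(S,[(-110,150,128),(110,150,128)],(255,255,0)),(S,[(-140,-165,85),(140,-165,85),(140,265,85),(-140,265,85)],(0,0,255)),(K,RT,(255,0,255)),(K,[(x,y,105) for x,y,z in RT],(255,128,0))]:
        cv2.polylines(im,[np.int32(proj(c,xf(p,L))*s)],True,col,1)
    return im
a=ov(cv2.imread("pics/wrist0.png"),c0)[:600,:900]; b=ov(cv2.imread("pics/w1.png"),c1)[:560,250:1050]
cv2.imwrite("pics/ov.png",np.vstack([cv2.resize(a,(640,427))[:240],b[:,:640][:360]]) if 0 else np.hstack([cv2.resize(a[:400],None,fx=.5,fy=.5)[:, :400],np.zeros((200,0,3),np.uint8)]))
cv2.imwrite("pics/ovb.png",b)
A=cv2.resize(a[:440],None,fx=.6,fy=.6); B=cv2.resize(b[:,:660],None,fx=.6,fy=.6)
m=np.zeros((600,800,3),np.uint8); m[:A.shape[0],:A.shape[1]]=A; m[264:,200:200+B.shape[1]]=B[:336]
cv2.imwrite("pics/ov.png",m)
E
python3 a.py
```

```text
shaker [ 5.60255e+02 -1.22008e+02  1.44000e-01] [ 0.1  0.1  0.2 -1.1 -1.3  1.9  0.3  0.4]
rack [ 5.10610e+02 -1.26157e+02 -2.54000e-01] [-0.5 -0.9  1.  -0.4  0.5  2.5 -1.1  0.5]
switch [510.63062149  89.83216372  89.        ] handle [[477.38760304  84.06486348 121.        ]
 [548.80477797  91.96234441 121.        ]
 [513.34828335  88.0083661  121.        ]] 6.310265197782898 cap [[622.183879    99.21846807 137.        ]]
```

View pics/ov.png

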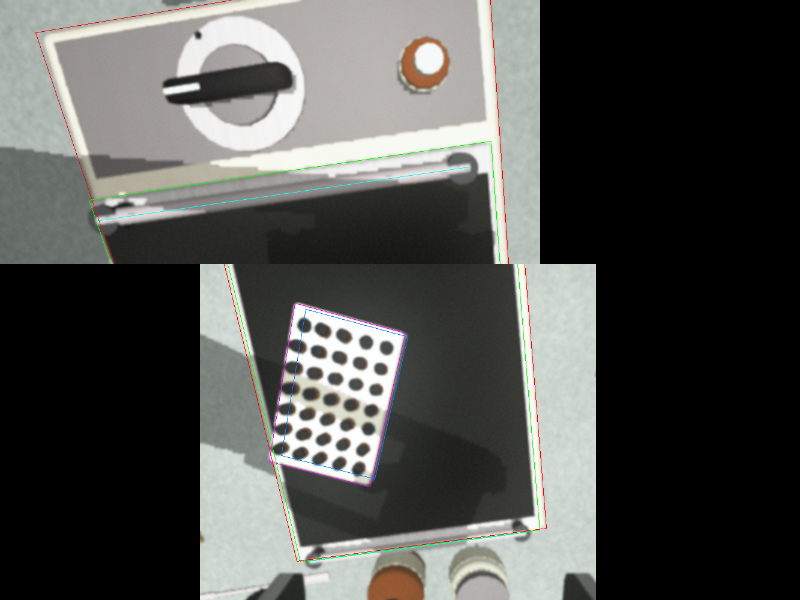

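The fit is good: the green and red platform and housing outlines and the magenta rack top all lie on their edges.

In shaker axes the rack is at about (-50, +3) mm and rotated -22.8°. I'll spread the fingers along the shaker's y and push the rack's long side from the robot side, which squares it up.

Emit:
apply_moves([
  [9, -47, 0, 0, 0, 0, 0],
  [9, -47, 0, 0, 0, 0, 0],
  [9, -47, 0, 0, 0, 0, 0],
  [8, -47, 0, 0, 0, 0, 0],
  [0, 0, 20, 0, 0, -0.1713, 0],
  [0, 0, 20, 0, 0, -0.1713, 0],
  [0, 0, 20, 0, 0, -0.1713, 0],
  [0, 0, 20, 0, 0, -0.1713, 0],
  [0, 0, 20, 0, 0, -0.1713, 0],
  [0, 0, 20, 0, 0, -0.1713, 0],
  [0, 0, 20, 0, 0, -0.1713, 0],
  [0, 0, 20, 0, 0, -0.1713, 0],
  [0, 0, 20, 0, 0, -0.1713, 0],
  [0, 0, 20, 0, 0, -0.1713, 0],
  [0, 0, 0, 0, 0, 0, 0],
  [0, 0, 0, 0, 0, 0, 0],
])

```text
time: 3.08
tool_pos: [412.1, -144.6, 191.7]
tcp_rot: [-180.0, 0.0, -172.0]
ft_force: [-0.3, -0.0, 0.6]
finger_gap: 85.4
grip_force: 0.0
```

Emit:
apply_moves([
  [0, 0, 23, 0, 0, 0, 0],
  [0, 0, 23, 0, 0, 0, 0],
  [0, 0, 23, 0, 0, 0, 0],
  [0, 0, 22, 0, 0, 0, 0],
  [0, 0, 0, 0, 0, 0, 0],
  [-8, 0, 0, 0, 0, 0, 0],
  [-8, 0, 0, 0, 0, 0, 0],
  [-8, 0, 0, 0, 0, 0, 0],
  [-8, 0, 0, 0, 0, 0, 0],
  [-8, 0, 0, 0, 0, 0, 0],
  [-8, 0, 0, 0, 0, 0, 0],
  [-8, 0, 0, 0, 0, 0, 0],
  [-8, 0, 0, 0, 0, 0, 0],
  [-8, 0, 0, 0, 0, 0, 0],
  [-8, 0, 0, 0, 0, 0, 0],
  [0, 0, 0, 0, 0, 0, 0],
  [0, 0, 0, 0, 0, 0, 0],
])

```text
time: 5.2
tool_pos: [491.4, -133.5, 100.4]
tcp_rot: [180.0, 0.0, -171.8]
ft_force: [0.3, -0.4, 0.7]
finger_gap: 85.3
grip_force: 0.0
```

Emit:
apply_moves([
  [8, 0, 0, 0, 0, 0, 0],
  [8, 0, 0, 0, 0, 0, 0],
  [0, 0, -50, 0, 0, 0, 0],
  [0, 0, -50, 0, 0, 0, 0],
  [0, 0, -50, 0, 0, 0, 0],
  [-20, 0, -50, 0, 0, 0, 0],
  [-20, 0, -50, 0, 0, 0, 0],
  [-20, 0, -30, 0, 0, 0, 0],
  [0, 0, 0, 0, 0, 0, 0],
  [0, 0, 0, 0, 0, 0, 0],
  [0, 0, 0, 0, 0, 0, 0],
])

```text
time: 6.58
tool_pos: [533.6, -127.4, 378.6]
tcp_rot: [179.9, -0.1, -171.9]
ft_force: [-0.2, 0.4, 0.1]
finger_gap: 85.7
grip_force: 0.0
```

```bash
cat > snap.py <<'E'
import sys
from bench import sensors, optics, r
import cv2,pickle
n=sys.argv[1]
s=sensors.sense(); c=optics.get_calibration("wrist"); im=optics.snapshot("wrist")
print(s["time"],s["tool_pos"],s["tcp_rot"]); pickle.dump(c,open(n+".pkl","wb"))
cv2.imwrite(f"pics/{n}.png",im[:,:,::-1])
cv2.imwrite(f"pics/{n}b.png",cv2.resize(im[:,:,::-1],(800,500),interpolation=cv2.INTER_CUBIC))
E
python3 snap.py w2
```

```text
6.575 [ 533.64872048 -127.43194973  378.56252379] [ 1.79932689e+02 -1.44459577e-01 -1.71876921e+02]
```

View pics/w2b.png

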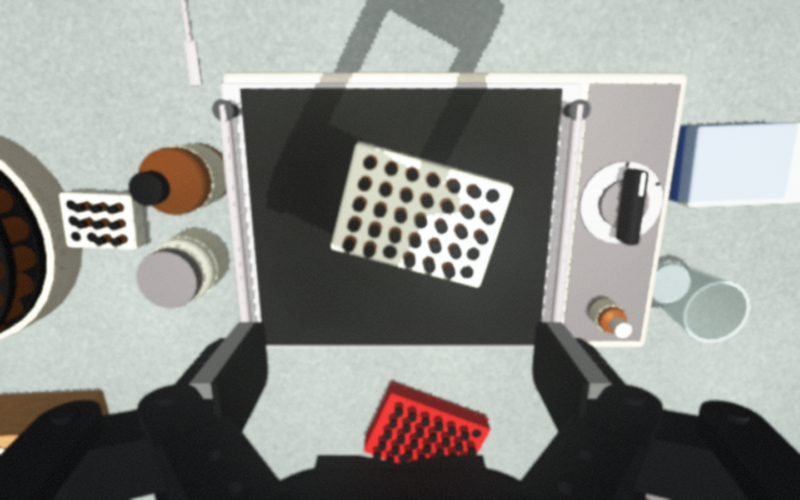

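The rack is only partly squared: its top corners are now (358,142), (513,184), (480,288) and (331,250). The housing corners are (223,74), (686,76) and (643,346), and the switch bar is at (632,207).

```bash
cat > b.py <<'E'
from h import *
c=pickle.load(open("w2.pkl","rb"))
S0=np.array([560.26,-122.01,.144])
S,f=fit([(c,[(-140,-165,85),(-140,265,85),(140,265,85),(-107,-150,123),(-107,150,123)],np.array([(223,74),(686,76),(643,346),(223,110),(578,110)])*.8)],S0); print(S.round(3),f)
K,f=fit([(c,RT,np.array([(513,184),(480,288),(331,250),(358,142)])*.8)],[560,-122,-.1]); print(K.round(3),f)
for s in(S0,S):
  d=K[:2]-s[:2];a=s[2];print("rack in shaker",d@[np.cos(a),np.sin(a)],d@[-np.sin(a),np.cos(a)],np.degrees(K[2]-a))
print(ray(c,np.array([(632,207)])*.8,121))
E
python3 b.py
```

```text
[ 5.61943e+02 -1.22318e+02  1.41000e-01] [-3.1 -0.5  2.5 -0.9  0.7  3.2  0.4  0.1 -1.2  0.6]
[ 5.42912e+02 -1.06559e+02 -1.18000e-01] [ 1.4  1.2  0.5 -0.6 -0.4 -0.5 -2.   0.2]
rack in shaker -14.95089175311344 17.780860327902452 -15.002800233210493
rack in shaker -16.633001977835356 18.2714664538766 -14.811521864569718
[[508.92849883  82.58187621 121.        ]]
```

The rack is now at about (-16, +18) mm and -15° in shaker axes; the plain-end finger slipped past the corner. Next I'll push its switch-side end face squarely toward -y, which also turns it the right way. After that comes a final straight push in +x.

Emit:
apply_moves([
  [-5, 41, 0, 0, 0, 0, 0.4],
  [-5, 41, 0, 0, 0, 0, 0.4],
  [-6, 40, 0, 0, 0, 0, 0.4],
  [0, 0, 23, 0, 0, 0.1743, 0.4],
  [0, 0, 23, 0, 0, 0.1743, 0.4],
  [0, 0, 23, 0, 0, 0.1743, 0.4],
  [0, 0, 23, 0, 0, 0.1743, 0.4],
  [0, 0, 23, 0, 0, 0.1743, 0.4],
  [0, 0, 23, 0, 0, 0.1743, 0.4],
  [0, 0, 23, 0, 0, 0.1743, 0.4],
  [0, 0, 23, 0, 0, 0.1743, 0.4],
  [0, 0, 23, 0, 0, 0.1743, 0.4],
  [0, 0, 0, 0, 0, 0, 0.4],
  [0, 0, 0, 0, 0, 0, 0.4],
])

```text
time: 8.38
tool_pos: [533.3, -4.5, 173.9]
tcp_rot: [180.0, 0.0, 98.5]
ft_force: [-0.6, 0.5, -0.1]
finger_gap: 50.9
grip_force: 0.0
```

Emit:
apply_moves([
  [0, 0, 23, 0, 0, 0, 0.4],
  [0, 0, 23, 0, 0, 0, 0.4],
  [0, 0, 22, 0, 0, 0, 0.4],
  [0, 0, 0, 0, 0, 0, 0.4],
  [-5, 0, 0, 0, 0, 0, 0.4],
  [-5, 0, 0, 0, 0, 0, 0.4],
  [-5, 0, 0, 0, 0, 0, 0.4],
  [-5, 0, 0, 0, 0, 0, 0.4],
  [-5, 0, 0, 0, 0, 0, 0.4],
  [-5, 0, 0, 0, 0, 0, 0.4],
  [-5, 0, 0, 0, 0, 0, 0.4],
  [-4, 0, 0, 0, 0, 0, 0.4],
  [0, 0, 0, 0, 0, 0, 0.4],
  [0, 0, 0, 0, 0, 0, 0.4],
])

```text
time: 10.12
tool_pos: [539.0, -43.4, 105.2]
tcp_rot: [180.0, 0.0, 98.3]
ft_force: [0.4, 0.4, 0.1]
finger_gap: 51.3
grip_force: 0.0
```

Emit:
apply_moves([
  [8, 0, 0, 0, 0, 0, 0.4],
  [0, 0, -50, 0, 0, 0, 0.4],
  [0, 0, -50, 0, 0, 0, 0],
  [0, 0, -50, 0, 0, 0, 0],
  [0, 0, -13, 0, 0, -0.1743, 0],
  [0, 0, -13, 0, 0, -0.1743, 0],
  [0, 0, -13, 0, 0, -0.1743, 0],
  [0, 0, -13, 0, 0, -0.1743, 0],
  [0, 0, -13, 0, 0, -0.1743, 0],
  [0, 0, -13, 0, 0, -0.1743, 0],
  [0, 0, -13, 0, 0, -0.1743, 0],
  [0, 0, -13, 0, 0, -0.1743, 0],
  [0, 0, -13, 0, 0, -0.1743, 0],
  [9, -45, 0, 0, 0, 0, 0],
  [8, -44, 0, 0, 0, 0, 0],
  [0, 0, 0, 0, 0, 0, 0],
  [0, 0, 0, 0, 0, 0, 0],
  [0, 0, 0, 0, 0, 0, 0],
])

```text
time: 12.38
tool_pos: [533.7, -124.4, 372.4]
tcp_rot: [180.0, 0.0, -171.8]
ft_force: [1.3, 0.7, -0.1]
finger_gap: 85.5
grip_force: 0.0
```

```bash
python3 snap.py w3
```

```text
12.375 [ 533.67950503 -124.42042361  372.35151158] [ 1.79987708e+02  9.64145330e-03 -1.71778176e+02]
```

View pics/w3b.png

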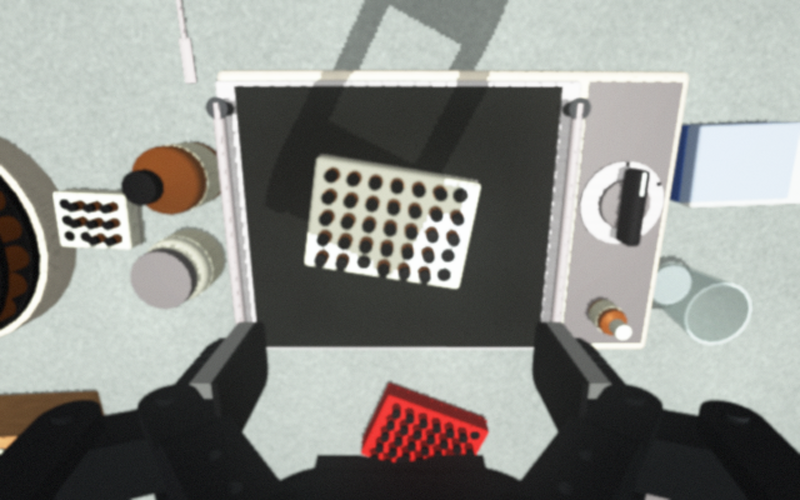

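The top corners are now (318,154), (480,182), (460,289) and (304,265), so the rack is less skewed. I'll refit.

```bash
cat > d.py <<'E'
from h import *; import sys
def run(n,cor,hc,edges=True):
  c=pickle.load(open(n+".pkl","rb")); S0=np.array([561.1,-122.2,.1425])
  S,f=fit([(c,[(-140,-165,85),(-140,265,85),(-107,-150,123),(-107,150,123)],np.array(hc)*.8)],S0); print("shaker",S.round(3),f)
  # refine the rack: white mask -> min area rect check
  im=cv2.imread(f"pics/{n}.png"); pts=np.int32(np.array(cor)*.8); ctr=pts.mean(0)
  roi=np.zeros(im.shape[:2],np.uint8); cv2.fillPoly(roi,[np.int32(ctr+(pts-ctr)*1.25)],255)
  m=((im.min(2)>85)&(roi>0)).astype(np.uint8); cs=max(cv2.findContours(m,0,2)[0],key=cv2.contourArea); rc=cv2.boxPoints(cv2.minAreaRect(cv2.convexHull(cs)))
  rc=np.array([rc[np.argmin(((rc-p)**2).sum(1))] for p in pts])
  for t,q in(("click",np.array(cor)*.8),("mask",rc+.5)):
    K,f=fit([(c,RT,q)],[560,-122,.1])
    for s in(S0,S):
      d=K[:2]-s[:2];a=s[2];print(t,"rack in shaker",(d@[np.cos(a),np.sin(a)]).round(1),(d@[-np.sin(a),np.cos(a)]).round(1),np.degrees(K[2]-a).round(1),f)
E
python3 -c "
from d import *
run('w3',[(480,182),(460,289),(304,265),(318,154)],[(217,73),(687,75),(219,107),(577,107)])
run('w2',[(513,184),(480,288),(331,250),(358,142)],[(223,74),(686,76),(223,110),(578,110)])"
```

```text
shaker [ 5.62155e+02 -1.21653e+02  1.39000e-01] [-2.  -1.7  4.  -0.7 -0.4  1.1  0.3  2.5]
click rack in shaker -10.4 -5.2 -9.3 [ 1.9  0.5 -0.3 -0.6  0.2 -0.7 -1.2  0.8]
click rack in shaker -11.5 -5.6 -9.1 [ 1.9  0.5 -0.3 -0.6  0.2 -0.7 -1.2  0.8]
mask rack in shaker -10.9 -4.4 -8.8 [-0.1  0.6 -3.1 -4.2  5.6 -0.9  0.1  1.3]
mask rack in shaker -12.0 -4.9 -8.6 [-0.1  0.6 -3.1 -4.2  5.6 -0.9  0.1  1.3]
shaker [ 5.62121e+02 -1.21926e+02  1.40000e-01] [-2.7 -0.4  2.8 -0.5  0.8  0.2 -0.8  0.9]
click rack in shaker -15.8 18.1 -14.9 [ 1.4  1.2  0.5 -0.6 -0.4 -0.5 -2.   0.2]
click rack in shaker -16.9 17.9 -14.8 [ 1.4  1.2  0.5 -0.6 -0.4 -0.5 -2.   0.2]
mask rack in shaker -17.0 19.3 -14.4 [-0.1  0.4 -3.6 -5.1  4.  -0.4  0.1  1. ]
mask rack in shaker -18.1 19.1 -14.2 [-0.1  0.4 -3.6 -5.1  4.  -0.4  0.1  1. ]
```

Emit:
apply_moves([
  [34, -4, 0, 0, 0, 0, 0],
  [34, -4, 10, 0, 0, 0, 0],
  [0, 0, 50, 0, 0, 0, 0],
  [0, 0, 50, 0, 0, 0, 0],
  [0, 0, 50, 0, 0, 0, 0],
  [0, 0, 50, 0, 0, 0, 0],
  [0, 0, 40, 0, 0, 0, 0],
  [0, 0, 22, 0, 0, 0, 0],
  [0, 0, 0, 0, 0, 0, 0],
  [-5, 0, 0, 0, 0, 0, 0],
  [-5, 0, 0, 0, 0, 0, 0],
  [-5, 0, 0, 0, 0, 0, 0],
  [-5, 0, 0, 0, 0, 0, 0],
  [-5, 0, 0, 0, 0, 0, 0],
  [-5, 0, 0, 0, 0, 0, 0],
  [-5, 0, 0, 0, 0, 0, 0],
  [-3, 0, 0, 0, 0, 0, 0],
  [0, 0, 0, 0, 0, 0, 0],
  [0, 0, 0, 0, 0, 0, 0],
])

```text
time: 14.8
tool_pos: [505.1, -137.5, 100.2]
tcp_rot: [180.0, 0.0, -171.8]
ft_force: [0.2, -0.1, -0.6]
finger_gap: 85.5
grip_force: 0.0
```

Emit:
apply_moves([
  [8, 0, 0, 0, 0, 0, 0],
  [0, 0, -50, 0, 0, 0, 0],
  [0, 0, -50, 0, 0, 0, 0],
  [0, 0, -50, 0, 0, 0, 0],
  [-19, 4, -50, 0, 0, 0, 0],
  [-19, 4, -50, 0, 0, 0, 0],
  [0, 0, -22, 0, 0, 0, 0],
  [0, 0, 0, 0, 0, 0, 0],
  [0, 0, 0, 0, 0, 0, 0],
  [0, 0, 0, 0, 0, 0, 0],
])

```text
time: 16.05
tool_pos: [532.7, -125.5, 370.3]
tcp_rot: [179.9, -0.2, -171.9]
ft_force: [-0.3, -0.4, -1.0]
finger_gap: 85.7
grip_force: 0.0
```

```bash
python3 snap.py w4
```

```text
16.05 [ 532.72579826 -125.49654159  370.28976946] [ 1.79922724e+02 -1.54953124e-01 -1.71867177e+02]
```

View pics/w4b.png

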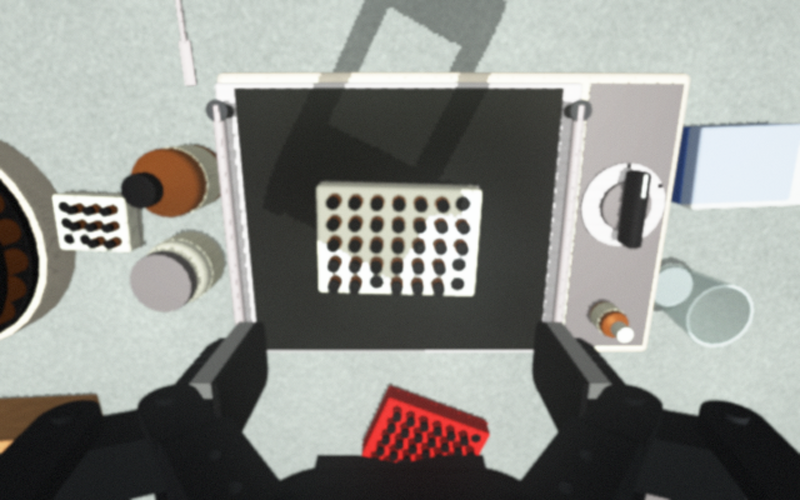

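It's now nearly square, with top corners (317,182), (482,186), (475,296) and (318,293).

```bash
python3 -c "
from d import *
run('w4',[(482,186),(475,296),(318,293),(317,182)],[(217,75),(689,77),(219,110),(578,110)])
c=pickle.load(open('w4.pkl','rb'))
print(ray(c,np.array([(622.5,203)])*.8,89),ray(c,np.array([(633,208)])*.8,121))
S=[561.5,-122,.1425]
g=[(-130,-130,105),(130,-130,105),(130,130,105),(-130,130,105)]
im=cv2.imread('pics/w4.png'); im=cv2.resize(im,None,fx=2,fy=2,interpolation=cv2.INTER_CUBIC)
for L,col in [([(-140,-165,85),(140,-165,85),(140,265,85),(-140,265,85)],(0,0,255)),([(-130,-160,100),(130,-160,100),(130,160,100),(-130,160,100)],(0,200,0)),(RT,(255,0,255)),([(-110,150,128),(110,150,128)],(255,255,0)),([(-110,-150,128),(110,-150,128)],(255,255,0)),([(-18+40*np.cos(t),215+40*np.sin(t),89) for t in np.arange(0,6.3,.2)],(0,255,255)),([(-18-35,208,121),(-18+35,208,121),(-18+35,222,121),(-18-35,222,121)],(0,255,255))]:
  cv2.polylines(im,[np.int32(proj(c,xf(S,L))*2)],True,col,1)
cv2.imwrite('pics/ov4.png',im[80:600,330:1130])
"
```

```text
shaker [ 5.62415e+02 -1.21646e+02  1.39000e-01] [-2.1 -1.2  3.2 -0.6 -0.5  0.9  0.4  2. ]
click rack in shaker 1.9 0.2 -1.5 [ 0.8  1.2 -0.2 -1.2  0.3 -1.8 -1.1  1. ]
click rack in shaker 0.5 -0.2 -1.3 [ 0.8  1.2 -0.2 -1.2  0.3 -1.8 -1.1  1. ]
mask rack in shaker 1.4 0.6 -1.4 [-0.2  1.1 -4.3 -3.2  4.7 -2.5  0.1  1.4]
mask rack in shaker -0.0 0.2 -1.2 [-0.2  1.1 -4.3 -3.2  4.7 -2.5  0.1  1.4]
[[508.09597105  87.40360544  89.        ]] [[507.7516865   81.17522105 121.        ]]
```

View pics/ov4.png

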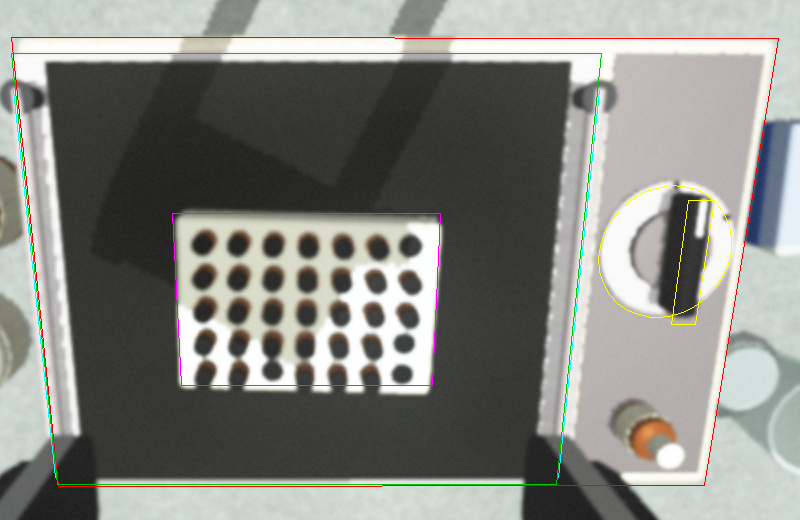

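Rack: x about +2 mm, y about 0, yaw about -1.3°. That's within tolerance, so I'll leave it. The overlay ring sits on the switch disc, and the switch axis is near world (510.5, 88). Moving over it now, fingers straddling the bar.

Emit:
apply_moves([
  [-2, 43, 0, 0, 0, 0, 0.55],
  [-2, 43, 0, 0, 0, 0, 0.55],
  [-2, 43, 0, 0, 0, 0, 0.55],
  [-1, 43, 0, 0, 0, 0, 0.55],
  [-1, 42, 0, 0, 0, 0, 0.55],
  [0, 0, 44, 0, 0, 0, 0.55],
  [0, 0, 44, 0, 0, 0, 0.55],
  [0, 0, 44, 0, 0, 0, 0.55],
  [0, 0, 44, 0, 0, 0, 0.55],
  [0, 0, 42, 0, 0, 0, 0.55],
  [0, 0, 0, 0, 0, 0, 0.55],
  [0, 0, 0, 0, 0, 0, 0.55],
], force=40)

```text
time: 17.6
tool_pos: [511.7, 87.4, 155.7]
tcp_rot: [-180.0, 0.1, -171.9]
ft_force: [0.1, -0.6, 1.0]
finger_gap: 38.3
grip_force: 0.0
```

Run:
```python
from bench import sensors, optics, r
import cv2
im=[optics.snapshot(n)[:,:,::-1] for n in("scene","wrist")]
a=cv2.resize(im[0][120:240,280:430],(600,480)[:2],interpolation=cv2.INTER_CUBIC)[:300]
a=cv2.resize(im[0][130:205,300:420],(480,300),interpolation=cv2.INTER_CUBIC)
b=cv2.resize(im[1],(480,300)); cv2.imwrite("pics/pre.png",cv2.vconcat([a,b]))
```

```text
(no output)
```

View pics/pre.png

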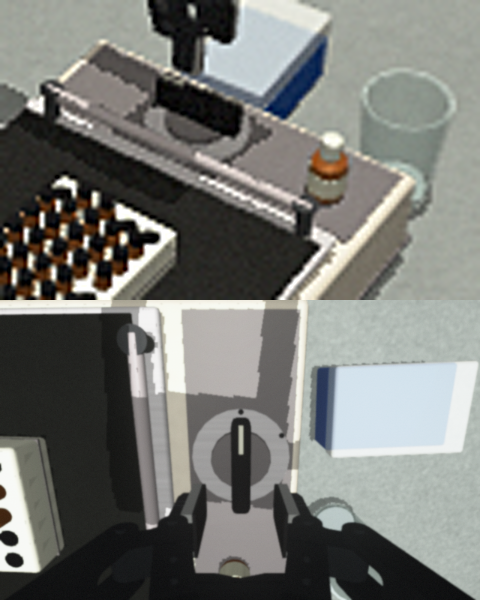

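The handle sits centred between the fingers: bar at column 241, fingers at about 205 and 283. The detent dots at (240,411) and (282,435) confirm the clockwise direction. I'll lower and grip.

Emit:
apply_moves([
  [0, 0, 20, 0, 0, 0, 0.55],
  [0, 0, 20, 0, 0, 0, 0.55],
  [0, 0, 14, 0, 0, 0, 0.55],
  [0, 0, 0, 0, 0, 0, 0.7],
  [0, 0, 0, 0, 0, 0, 1],
  [0, 0, 0, 0, 0, 0, 1],
  [0, 0, 0, 0, 0, 0, 1],
  [0, 0, 0, 0, 0, 0, 1],
  [0, 0, 0, 0, 0, 0, 1],
], force=40)

```text
time: 18.82
tool_pos: [511.7, 87.8, 101.4]
tcp_rot: [180.0, 0.1, -171.8]
ft_force: [-3.3, 3.0, 6.3]
finger_gap: 12.7
grip_force: 42.8
```

Emit:
apply_moves([
  [0, 0, 0, 0, 0, 0.13, 1],
  [0, 0, 0, 0, 0, 0.13, 1],
  [0, 0, 0, 0, 0, 0.13, 1],
  [0, 0, 0, 0, 0, 0.13, 1],
  [0, 0, 0, 0, 0, 0.13, 1],
  [0, 0, 0, 0, 0, 0.13, 1],
  [0, 0, 0, 0, 0, 0.13, 1],
  [0, 0, 0, 0, 0, 0.13, 1],
  [0, 0, 0, 0, 0, 0.02, 1],
  [0, 0, 0, 0, 0, 0, 1],
  [0, 0, 0, 0, 0, 0, 1],
  [0, 0, 0, 0, 0, 0, 1],
])

```text
time: 20.32
tool_pos: [511.0, 86.3, 101.3]
tcp_rot: [-179.9, 0.1, 127.4]
ft_force: [-6.6, -5.3, 9.9]
finger_gap: 12.9
grip_force: 43.4
```

Emit:
apply_moves([
  [0, 0, 0, 0, 0, 0, 0.55],
  [0, 0, 0, 0, 0, 0, 0.55],
  [0, 0, 0, 0, 0, 0, 0.55],
  [0, 0, -15, 0, 0, 0, 0.55],
  [0, 0, -30, 0, 0, 0, 0.55],
  [0, 0, -45, 0, 0, 0, 0.55],
  [0, 0, -45, 0, 0, 0, 0.55],
  [0, 0, -45, 0, 0, 0, 0.55],
  [0, 0, -45, 0, 0, 0, 0.55],
  [0, 0, -40, 0, 0, 0, 0.55],
  [0, 0, 0, 0, 0, 0.17, 0.3],
  [0, 0, 0, 0, 0, 0.17, 0],
  [0, 0, 0, 0, 0, 0.17, 0],
  [-50, 0, 0, 0, 0, 0, 0],
  [-50, 0, 0, 0, 0, 0, 0],
  [-50, 0, 0, 0, 0, 0, 0],
  [0, 0, 0, 0, 0, 0, 0],
  [0, 0, 0, 0, 0, 0, 0],
  [0, 0, 0, 0, 0, 0, 0],
])

```text
time: 22.7
tool_pos: [532.5, -59.9, 365.9]
tcp_rot: [180.0, -0.0, 98.3]
ft_force: [0.6, 0.2, 0.2]
finger_gap: 85.3
grip_force: 0.0
```

```bash
python3 snap.py w5
```

```text
22.7 [532.51264576 -59.92529152 365.85113713] [ 1.79959909e+02 -2.77659495e-03  9.82744288e+01]
```

View pics/w5b.png

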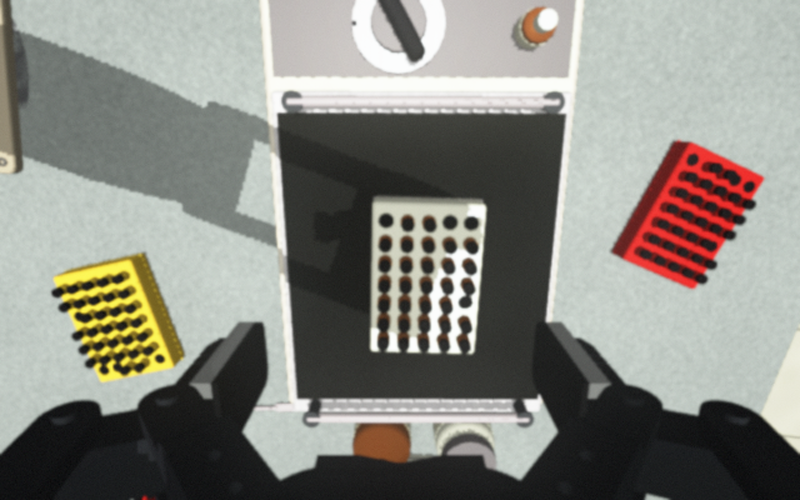

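The bar now points about 60° clockwise, from (388,0) to (415,55). The rack is still square and within about 3 mm of the mat's centre, and nothing else has moved.

```bash
python3 -c "
from bench import r
print(r.hand_in())"
```

```text
the job is handed in; nothing more can be done
None
```

I squared the rack on the mat to within about 3 mm of the platform's centre, turned the switch 60° clockwise to on, and handed the job in at about 23 s; the hand-in returned no verdict.

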